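Stow the hook file in its own clamp cradle

TASK

Put the hook file back in its own cradle, the one whose label shows a file's outline: blade tip tucked under the hood and handle resting on the saddle. The boat rocks, so then slide that cradle's jaw up behind the handle until the file is held snugly between the jaw and the hidden sprung pad under the hood, pushing gently (about 6 N of clamping, on top of the jaw's own 6 N of friction) rather than ramming it, and leave the other tools, the jar, the spool, the sinker and the other cradle's jaw as they are.

Things in the scene. Friction and masses are not known exactly. Their poses are not given: they have to be found in the camera images.
- hook_file: The hook file: 150 mm long, flat underside, black slab handle 70 long x 20 wide x 16 high, then a steel blade 80 long x 14 wide x 6 thick with a stepped 8 mm wide tip; about 75 g, balance point about 10 mm into the blade. Origin at the middle of its length on the underside; x points to the blade tip, z up from the flat underside. It starts flat on the table.
- file_tip (a point): Blade tip of the file, on the underside (75 mm along +x from the file's origin).
- file_grip (a point): Good grip point on the file's handle: 42 mm from the tail end (x = -33 mm from the origin), 8 mm above the underside, fingers on the 20 mm wide sides.
- file_cradle: The file's own cradle, fixed to the table, aluminium base 280 x 56 x 12 mm, hood at the +x end, sliding jaw at the -x end, saddle between. The label on the hood roof shows a file's outline (wide bar, narrower bar, small tip). Origin at the centre of the base's underside; x along its length from jaw to hood, z up. The file lies in it with its tip towards the hood.
- hood_mouth (a point): Middle of the hood's mouth, on the hood floor, 60 mm along the cradle's x and 30 mm above the table. The fixed hood runs 76 mm on from here, 38 mm wide outside, top 58 mm above the table; the mouth is 26 mm wide and 20 mm high. A sprung rubber pad is hidden inside, 20 to 44 mm behind the mouth (differs each time, not tracked); it yields 1 mm per 3 N, up to 12 mm.
- saddle (a point): Middle of the black saddle's top, at x = -8 mm in the cradle, 30 mm above the table; 8 mm long, its cheeks 30 mm apart and 12 mm higher. Jaw and hood leave no room to lay the 150 mm file in level from above: tuck its tip 14 to 16 mm under the hood first, nose-down by 15 degrees so that the tail passes over the jaw, then lower the handle onto the saddle ahead of the jaw.
- file_cradle_jaw: Jaw of the file's cradle: dark steel upright plate, 12 mm thick, 34 wide, top 56 mm above the table, sliding along the cradle's x. Origin at the foot of its front (+x) face, 14 mm above the table; that face meets the file's tail. Starts 0 to 8 mm ahead of its rearmost place (front face at x = -89 mm), travels 50 mm; about 6 N of friction, stays where left.
- jaw_back (a point): Middle of the jaw's rear face, 45 mm above the table; push here towards the hood with closed fingers. The push felt is the 6 N of friction, plus the clamping force once the file meets the hidden pad. About 6 N of clamping (12 N in all) is snug; the jaw's friction then holds it against the pad.
- remover_cradle: The other cradle, of the same build, empty; its label shows a T-shaped tool with a ball end. Not for the file. Same frame.
- hook_remover: T-handled hook remover lying on the table, 140 mm long with a 60 mm black crossbar, up to 14 mm high. Origin at the middle of its length on the table. Leave alone.
- spool: Blue plastic line spool standing flat, 60 mm across, 32 mm high; origin under its centre. Leave alone.
- jar: Frosted jar with steel cap, 64 mm across, 85 mm high; origin under its centre. Leave alone.
- sinker: Grey cone-shaped sinker, 48 mm across, 36 mm high; origin under its centre. Leave alone.
- screwdriver: Screwdriver with a black handle lying on the table, about 200 mm long; origin under its middle. Leave alone.
- remover_cradle_jaw: The jaw of the other cradle, same build; leave where it is. Origin at the foot of its front face.
Mind the look-alikes: they are no part of the job. Leave any pink or turquoise look-alike of the hook_file alone.

How it is judged:
On the way, in this order (a step that is already met when the one before it is completed fails the run):
1. the file is lifted off the table (height (world z) of hook_file above 0.045 m), for 0.1 s.
2. the file lies level in its own cradle, tip under the hood (x of file_tip in the frame of file_cradle above 0.066 m and y of file_tip in the frame of file_cradle between -0.008 and 0.008 m and z of hook_file in the frame of file_cradle between 0.026 and 0.035 m and angle between hook_file's own z axis and vertical below 0.08 rad and angle between the x axis of hook_file and the x axis of file_cradle, either way round below 0.1 rad), for 0.2 s.
At the end, for the whole second after the job is handed in: The file lies at rest in its own cradle: tip at least 16 mm inside the hood and within 8 mm of its centre line, underside 26 to 35 mm above the table, level within 0.08 rad and in line within 0.1 rad, and the jaw presses on the file with more than 2 N (x of file_tip in the frame of file_cradle above 0.076 m and y of file_tip in the frame of file_cradle between -0.008 and 0.008 m and z of hook_file in the frame of file_cradle between 0.026 and 0.035 m and angle between hook_file's own z axis and vertical below 0.08 rad and angle between the x axis of hook_file and the x axis of file_cradle, either way round below 0.1 rad and contact force between hook_file and file_cradle_jaw above 2 N and linear speed of hook_file below 0.01 m/s); the robot touches nothing.
It fails at once if the file is squeezed by the jaw with more than 18 N (contact force between hook_file and file_cradle_jaw above 18 N).
It fails at once if the other cradle's jaw is shifted by more than 10 mm (distance of remover_cradle_jaw from where it was at the start of the episode above 0.01 m).
It fails at once if the hook remover, spool, jar, sinker or screwdriver is moved more than 25 mm (distance of any of hook_remover, spool, jar, sinker, screwdriver from where it was at the start of the episode above 0.025 m).
It also fails if it takes over 51 s, if anything falls off the work surface, if the arm or the gripper's body presses on something with over 40 N, if the wrist force passes 120 N, or if a joint passes its speed limit or range.

ROBOT

A 7-joint arm with a two-finger parallel gripper is mounted at the origin on the work surface. World frame = base frame: x ahead of the robot, y to its left, z up, the work surface at z = 0. Lengths are in m, angles in rad, forces in N, time in s.
With the tool pointing down it reaches from about 0.4 to 0.85 m from the base axis. Payload 6.9 kg.
Tool frame: the origin (TCP) lies midway between the tips of the shut fingers; the grasp point (between the pads) lies 19 mm behind it (ctrl.hold_point_z is the distance from the TCP to the grasp point, in m); z points along the fingers, y is the line along which they close (so a half turn about z gives the same grasp; the last joint's range is limited). The gripper opens to 85 mm and grips with 20 to 120 N. Pads are 22 mm wide; open, the fingers measure 114 mm over their backs; the gripper's body (76 mm by 85 mm) begins 54 mm behind the grasp point. The pads swing forward as they close: fully open they stand 13 mm farther back than shut.
Start: joints at [-1.153, 0.507, -0.238, 1.5, 0.126, 1.149, -0.155], TCP at [0.192, 0.595, 0.231] pointing down, gripper open.
Joint ranges: [-3.08, 3.08], [-0.24, 2.05], [-1.43, 1.35], [0, 2.5], [-1.52, 4.66], [0.17, 1.96], [-2.89, 2.89]. Speed limits (rad/s): [2.39, 2.39, 3.14, 3.14, 3.14, 3.14, 3.14].

INTERFACE

Orientations are given as a unit quaternion [w, x, y, z].
In Python, from station import ctrl, snapshot, job, nets gives the robot as it stands. The module is installed in compiled form; this text tells all that it offers.
- The arm moves only by the tool arm_command, never from a script. Its argument "deltas" is a list that holds one entry, the list of rows, each a list of 7 numbers: the shift along the tool's x, y, z in mm, then the turn, a rotation vector about the tool's x, y, z in degrees, then the gripper command: -1 is fully open, 1 is shut, values between are in proportion. In form: [[[x, y, z, ax, ay, az, jaw], ...]]. A call has exactly 5 rows; each row shifts and turns the commanded pose from where the row before left it, along the tool's axes as they then stand; what a row does not reach is not made up. A row lasts 1/10 s, in which the tool goes at most 50 mm and 8.59 degrees, less where a joint would pass 70% of its speed; a pose out of reach is approached as far as the arm can. A call is refused whole if a number of a shift passes 50 or a number of a turn 8.59, either way. A call with a gripper value outside its range is refused whole. The fingers move at their own pace and stop on an object; "force" is the grip in N (left out, the last holds). Time passes only in rows, so rows that do not move let the fingers close, or fill a call up. It gives the time, the measured TCP pose, the force, the opening and the grip force at its end, in the units of the state.
- ctrl.sense(): the state, without advancing time (a new reading comes with each control period).
- snapshot(name): name is "scene" or "top" or "wrist"; returns a dict with "frame" (420x560x3 uint8, blue, green, red), "range_z" (420x560 float32, m along the optical axis (not along the pixel's ray), 0 where there is no reading), "K" (3x3 intrinsics, pixels), "R" (3x3) and "t" (3): a world point X has camera coordinates R X + t; the wrist camera has in their place "mount" (4x4, takes a point from camera to tool coordinates, whose origin is the TCP and whose axes are the flange's). Camera axes: x right, y down, z forward; pixel columns grow to the right and rows downward; lengths in m; the calibration is good to about 2 mm. The wrist camera is an equidistant fisheye: a pixel r from the principal point sees the ray r / f radians off the axis. A picture is of the moment at which its call begins: read the wrist's pose just before it.
- job.close_job(): hands the job in; it is judged then, once.
Trained networks look in a picture, given as the dict that the camera call returned (one of the last four; its "shot" number tells which), for a name from the list of things; names that differ only in an ending like _2 or _b are one class to them, and where a whole thing is asked for, a point or a joint stands for the part that bears it (a point fixed in the world has none). Each returns a list of dicts, best first, with "confidence" (0 to 1); they miss things now and then, are a little off and sometimes report something else, mostly with a low value. They report only what shows in the picture. A call takes as long as a camera call. They do not tell look-alikes from the thing itself.
- nets.trace(picture, thing): "region" (420x560 bool, what is visible of it) and "rect" ([left, top, right, bottom] in pixels, round what is visible of it).
The state is a dict: "time": time; "joint_positions": joint angles; "qvel": joint speeds; "tau": joint torques, N m; "ee_pos": TCP position; "ee_rot": TCP orientation; "force": force on the tool from outside, world axes, zero at the start; "moment": the same for the moment, N m; "opening": opening from 0.0 (shut) to 1.0 (fully open); "grip_force": force on a finger pad.
Only numpy, scipy, OpenCV 4.12 (cv2) and the standard library are available. Lean on these libraries where they do the work, as an engineer would, in place of code of your own. Each camera call takes 0.05 s, during which the arm holds its last target. There are 200 camera calls.

## Working session

There is one attempt and no reset: what is moved stays moved. The work goes in short steps, Python scripts to look and compute and a tool call to move; the robot and the scene stay as the last step left them, time stands still between calls to the robot, and variables do not carry over. Pictures are saved under pics/ and viewed, at most 10 in all, crops included, and the job is handed in when it is done.

Besides the shell and the picture viewer there is one more tool, called by a JSON object that holds its "method" and its "body". arm_command: Moves the arm, as the interface text tells. Its arguments: {"type":"object","properties":{"deltas":{"type":"array"},"force":{"type":"number"}},"required":["deltas"]}

```bash
mkdir -p pics; cat > h.py <<'E'
import numpy as np, cv2
from scipy.spatial.transform import Rotation as Rn
from station import ctrl, snapshot, job, nets
def cloud(s):
    z=s['range_z']; v,u=np.mgrid[:z.shape[0],:z.shape[1]]
    K=s['K']; c=np.stack([(u-K[0,2])/K[0,0]*z,(v-K[1,2])/K[1,1]*z,z],-1)
    w=(c-s['t'])@s['R']; w[z<=0]=np.nan
    return w
E
python3 - <<'E'
from h import *
st=ctrl.sense(); print(st, ctrl.hold_point_z)
t=snapshot('top'); s=snapshot('scene')
cv2.imwrite('pics/top.png',t['frame']); cv2.imwrite('pics/scene.png',s['frame'])
W=cloud(t); np.save('W.npy',W); np.save('topf.npy',t['frame'])
for n in ['hook_file','file_cradle','remover_cradle','file_cradle_jaw','hook_remover','jar','spool','sinker','screwdriver']:
    for d in nets.trace(t,n)[:3]:
        p=W[d['region']]; p=p[~np.isnan(p[:,0])]
        r=cv2.minAreaRect((p[:,:2]*1000).astype(np.float32))
        print(n,round(d['confidence'],2),d['rect'],np.round(np.median(p,0),3),np.round(np.percentile(p[:,2],[5,95]),3),np.round(r[0]),np.round(r[1]),round(r[2]))
E
```

```text
{'time': 0.0, 'joint_positions': array([-1.152483  ,  0.50835557, -0.23752826,  1.50114076,  0.12568417,
        1.14891749, -0.15482333]), 'qvel': array([ 0.00036229,  0.00096023, -0.00195496, -0.00069885,  0.00021387,
        0.00158778,  0.00102674]), 'tau': array([-6.64461404e-04, -6.20613384e+01, -2.18713425e+00, -2.49678594e+01,
        1.26358421e-02,  1.12940880e-02, -8.59265811e-06]), 'ee_pos': array([0.1922457 , 0.59415786, 0.23041605]), 'ee_rot': array([-1.33162392e-04,  1.55773909e-01,  9.87792311e-01, -9.06831618e-04]), 'force': array([ 0.62506494,  0.34503529, -0.40172551]), 'moment': array([ 0.01823639, -0.003583  , -0.03009403]), 'grip_force': 0.0, 'opening': 1.0001854236555539} 0.0187
hook_file 0.87 [357.4, 164.7, 394.7, 205.9] [ 0.518 -0.349  0.011] [0.    0.019] [ 530. -343.] [147.  22.] 37
hook_file 0.8 [389.1, 102.3, 401.9, 150.3] [ 0.677 -0.399  0.01 ] [-0.     0.019] [ 697. -401.] [155.  27.] 6
hook_file 0.61 [348.5, 277.2, 388.5, 320.2] [ 0.213 -0.313  0.011] [0.001 0.018] [ 224. -306.] [147.  23.] 39
file_cradle 0.21 [186.5, 185.1, 286.0, 215.2] [0.479 0.041 
[... 522 characters left out ...]
.5, 172.7] [0.606 0.114 0.013] [0.005 0.058] [614. 114.] [ 69. 286.] 10
jar 0.67 [117.5, 106.8, 143.3, 137.1] [0.686 0.328 0.08 ] [0.015 0.088] [693. 333.] [59. 59.] 84
spool 0.86 [313.5, 109.8, 336.6, 133.7] [ 0.704 -0.206  0.03 ] [0.001 0.036] [ 709. -206.] [61. 64.] 70
spool 0.61 [159.6, 139.4, 263.2, 173.5] [0.606 0.115 0.013] [0.006 0.058] [612. 110.] [ 66. 278.] 10
sinker 0.47 [319.5, 245.8, 335.1, 260.1] [ 0.341 -0.21   0.025] [0.008 0.034] [ 341. -212.] [40. 44.] 1
screwdriver 0.72 [440.2, 144.2, 453.2, 195.4] [ 0.542 -0.537  0.021] [0.002 0.028] [ 566. -544.] [153.  36.] 2
screwdriver 0.37 [356.8, 162.3, 395.6, 205.9] [ 0.516 -0.352  0.012] [0.001 0.019] [ 530. -343.] [147.  22.] 36
```

```bash
python3 - <<'E'
import cv2
t=cv2.imread('pics/top.png')[80:340,70:470]
cv2.imwrite('pics/topc.png',cv2.resize(t,(800,520),interpolation=cv2.INTER_CUBIC))
E
```

```text
(no output)
```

View pics/topc.png

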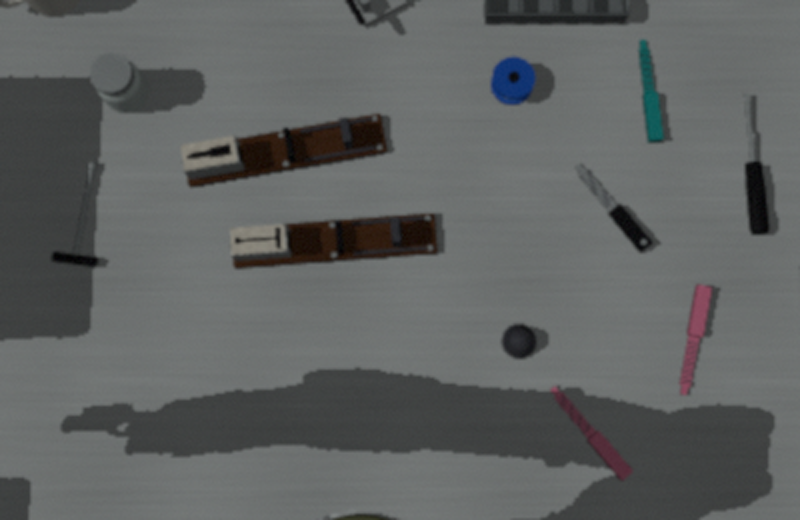

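View pics/scene.png

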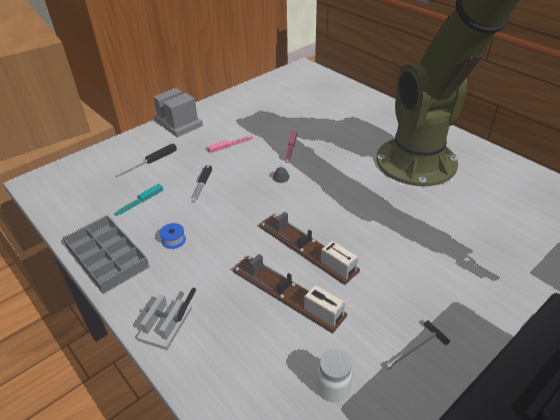

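The label of the far cradle (crop ~(208,152)) is a wide bar, a narrower bar and a tip, so it is the file's cradle, with its hood to the left (+y) and its jaw at ~(345,130). The near cradle's label is a T with a ball. The real file is the black and steel one at crop (580,168)–(648,245); the pink and turquoise ones are look-alikes.

```bash
cat >> h.py <<'E'
def Tpose(yaw,pitch=0):
    "tool down, tool x at world yaw (deg), nose-down pitch deg"
    x=np.array([np.cos(np.radians(yaw)),np.sin(np.radians(yaw)),0]); z=np.array([0,0,-1.])
    return Rn.from_matrix(np.stack([x,np.cross(z,x),z],1))*Rn.from_rotvec([0,-np.radians(pitch),0])
def cur():
    s=ctrl.sense(); q=s['ee_rot']; return s,np.array(s['ee_pos']),Rn.from_quat([q[1],q[2],q[3],q[0]])
def rows(p0,R0,wps,jaw):
    "wps: list of (pos,Rot,n)"
    out=[]
    for p,R,n in wps:
        rv=(R0.inv()*R).as_rotvec()
        for i in range(n):
            Ra=R0*Rn.from_rotvec(rv*i/n)
            d=Ra.inv().apply((np.array(p)-p0)/n)*1000
            out.append([round(float(v),1) for v in d]+[round(float(v),2) for v in np.degrees(rv/n)]+[jaw])
        p0,R0=np.array(p,float),R
    while len(out)%5: out.append([0]*6+[jaw])
    for i in range(0,len(out),5): print(out[i:i+5])
E
python3 - <<'E'
from h import *
W=np.load('W.npy')
def box(l,t,r,b,zlo,zhi):
    p=W[t:b,l:r].reshape(-1,3); return p[(p[:,2]>zlo)&(p[:,2]<zhi)]
p=box(352,158,400,210,.004,.03)
r=cv2.minAreaRect((p[:,:2]*1000).astype(np.float32)); print('file',r, len(p))
h=p[p[:,2]>.012]; b=p[p[:,2]<.009]; print('handle c',h.mean(0),'blade c',b.mean(0)); d=b.mean(0)-h.mean(0); print(np.degrees(np.arctan2(d[1],d[0])))
p=box(155,134,268,176,.007,.08)
r=cv2.minAreaRect((p[:,:2]*1000).astype(np.float32)); print('cradle',r)
hd=p[(p[:,2]>.05)]; roof=hd[hd[:,1]>.12]; jaw=hd[hd[:,1]<.06]
for n,q in (('roof',roof),('jaw',jaw)): print(n,q.mean(0),cv2.minAreaRect((q[:,:2]*1000).astype(np.float32)))
s,P,R=cur()
rows(P,R,[([.42,.36,.26],Tpose(125),8),([.5,-.0,.24],Tpose(85),8),([.50,-.35,.22],Tpose(41),9)],-1)
E
```

```text
file ((530.364501953125, -343.6858825683594), (144.16925048828125, 126.34001159667969), 0.07107900083065033) 409
handle c [ 0.49925969 -0.365202    0.0162685 ] blade c [ 0.53734374 -0.33498451  0.00566123]
38.42996511613954
cradle ((612.9390258789062, 107.17225646972656), (279.3329162597656, 109.21195220947266), 89.95362854003906)
roof [0.59181144 0.20594001 0.05582062] ((592.1442260742188, 206.23159790039062), (39.71385955810547, 76.36154174804688), 10.730513572692871)
jaw [0.62551134 0.02217791 0.05498893] ((625.9755859375, 22.038169860839844), (32.66688537597656, 13.774255752563477), 9.820697784423828)
[[-36.1, -19.1, -3.6, -0.0, 0.0, 4.63, -1], [-37.5, -16.2, -3.6, -0.0, 0.0, 4.63, -1], [-38.7, -13.1, -3.6, -0.0, 0.0, 4.63, -1], [-39.6, -9.9, -3.6, -0.0, 0.0, 4.63, -1], [-40.3, -6.7, -3.6, -0.0, 0.0, 4.63, -1]]
[[-40.7, -3.4, -3.6, -0.0, 0.0, 4.63, -1], [-40.9, -0.1, -3.6, -0.0, 0.0, 4.63, -1], [-40.7, 3.2, -3.6, -0.0, 0.0, 4.63, -1], [-42.6, -17.6, 2.5, 0.0, 0.0, 5.0, -1], [-44.0, -13.8, 2.5, 0.0, 0.0, 5.0, -1]]
[[-45.0, -10.0, 2.5, 0.0, 0.0, 5.0, -1], [-45.7, -6.0, 2.5, 0.0, 0.0, 5.0, -1], [-46.1, -2.0, 2.5, 0.0, 0.0, 5.0, -1], [-46.1, 2.0, 2.5, 0.0, 0.0, 5.0, -1], [-45.7, 6.0, 2.5, 0.0, 0.0, 5.0, -1]]
[[-45.0, 10.0, 2.5, 0.0, 0.0, 5.0, -1], [-38.7, 3.4, 2.2, 0.0, 0.0, 4.89, -1], [-38.3, 6.7, 2.2, 0.0, 0.0, 4.89, -1], [-37.6, 9.9, 2.2, 0.0, 0.0, 4.89, -1], [-36.6, 13.1, 2.2, 0.0, 0.0, 4.89, -1]]
[[-35.4, 16.2, 2.2, 0.0, 0.0, 4.89, -1], [-33.9, 19.1, 2.2, 0.0, 0.0, 4.89, -1], [-32.1, 21.9, 2.2, 0.0, 0.0, 4.89, -1], [-30.1, 24.6, 2.2, 0.0, 0.0, 4.89, -1], [-27.9, 27.1, 2.2, 0.0, 0.0, 4.89, -1]]
```

{"method": "arm_command", "body": {"deltas": [[[-36, -19, -3.6, 0, 0, 4.6, -1], [-37.5, -16, -3.6, 0, 0, 4.6, -1], [-38.7, -13, -3.6, 0, 0, 4.6, -1], [-39.6, -10, -3.6, 0, 0, 4.6, -1], [-40, -6.7, -3.6, 0, 0, 4.6, -1]]]}}

```text
time: 1.05
ee_pos: [0.3355, 0.4474, 0.2496]
ee_rot: [0.0, 0.351, 0.936, 0.0]
force: [1.1, 0.4, -0.1]
opening: 1.0
grip_force: 0.0
```

{"method": "arm_command", "body": {"deltas": [[[-40.7, -3.4, -3.6, 0, 0, 4.6, -1], [-41, 0, -3.6, 0, 0, 4.6, -1], [-40.7, 3.2, -3.6, 0, 0, 4.6, -1], [-42.6, -17.6, 2.5, 0, 0, 5, -1], [-44, -13.8, 2.5, 0, 0, 5, -1]]]}}

```text
time: 1.55
ee_pos: [0.4415, 0.2696, 0.2551]
ee_rot: [0.0, 0.537, 0.844, 0.0]
force: [0.8, -0.4, 1.2]
opening: 0.999
grip_force: 0.0
```

{"method": "arm_command", "body": {"deltas": [[[-45, -10, 2.5, 0, 0, 5, -1], [-45.7, -6, 2.5, 0, 0, 5, -1], [-46, -2, 2.5, 0, 0, 5, -1], [-46, 2, 2.5, 0, 0, 5, -1], [-45.7, 6, 2.5, 0, 0, 5, -1]]]}}

```text
time: 2.05
ee_pos: [0.4919, 0.0447, 0.2429]
ee_rot: [0.0, 0.707, 0.708, 0.0]
force: [0.8, -0.0, -0.1]
opening: 0.998
grip_force: 0.0
```

{"method": "arm_command", "body": {"deltas": [[[-45, 10, 2.5, 0, 0, 5, -1], [-38.7, 3.4, 2.2, 0, 0, 4.9, -1], [-38.3, 6.7, 2.2, 0, 0, 4.9, -1], [-37.6, 10, 2.2, 0, 0, 4.9, -1], [-36.6, 13, 2.2, 0, 0, 4.9, -1]]]}}

```text
time: 2.55
ee_pos: [0.5026, -0.1554, 0.2314]
ee_rot: [0.0, 0.841, 0.541, 0.0]
force: [0.3, -0.3, 1.1]
opening: 0.995
grip_force: 0.0
```

{"method": "arm_command", "body": {"deltas": [[[-35.4, 16.2, 2.2, 0, 0, 4.9, -1], [-34, 19, 2.2, 0, 0, 4.9, -1], [-32, 22, 2.2, 0, 0, 4.9, -1], [-30, 24.6, 2.2, 0, 0, 4.9, -1], [-28, 27, 2.2, 0, 0, 4.9, -1]]]}}

```text
time: 3.05
ee_pos: [0.5034, -0.3497, 0.2203]
ee_rot: [0.0, 0.937, 0.35, 0.0]
force: [-0.4, 0.5, -0.0]
opening: 1.0
grip_force: 0.0
```

```bash
cat >> h.py <<'E'
def wcloud(s,P,R):
    z=s['range_z']; v,u=np.mgrid[:z.shape[0],:z.shape[1]]; K=s['K']
    a=(u-K[0,2])/K[0,0]; b=(v-K[1,2])/K[1,1]; th=np.hypot(a,b)
    k=np.where(th>1e-6,np.tan(np.minimum(th,1.45))/np.maximum(th,1e-6),1)
    c=np.stack([a*k*z,b*k*z,z,np.ones_like(z)],-1)@s['mount'].T
    w=R.apply(c[...,:3].reshape(-1,3)).reshape(z.shape+(3,))+P; w[(z<=0)|(th>1.3)]=np.nan
    return w
E
python3 - <<'E'
from h import *
s,P,R=cur(); w=snapshot('wrist'); cv2.imwrite('pics/w1.png',w['frame'])
W=wcloud(w,P,R); np.save('W1.npy',W)
m=(np.hypot(W[...,0]-.52,W[...,1]+.35)<.12)&(W[...,2]<.03)
print('table z',np.nanmedian(W[...,2][m]))
for d in nets.trace(w,'hook_file')[:3]:
    p=W[d['region']&m]
    if len(p)<50: continue
    print(d['confidence'],d['rect'],len(p),np.percentile(p[:,2],[5,50,95]))
    r=cv2.minAreaRect((p[:,:2]*1000).astype(np.float32)); print(r)
    q=p[:,:2]; c=q.mean(0); U,S,V=np.linalg.svd(q-c,full_matrices=False); a=V[0]*np.sign(V[0][0])
    print('pca yaw',np.degrees(np.arctan2(a[1],a[0])),'ext',np.percentile((q-c)@a,[0.2,99.8]),c)
    h=p[p[:,2]>.012]; print('handle',cv2.minAreaRect((h[:,:2]*1000).astype(np.float32)),np.median(h,0))
E
```

```text
table z -0.00010431704341018477
0.89 [282.2, 84.0, 299.7, 221.1] 1919 [0.00480792 0.01458439 0.01672288]
((531.9249877929688, -342.8335876464844), (148.81832885742188, 20.08319091796875), 37.49336624145508)
pca yaw 37.715863011840554 ext [-0.06792834  0.07924747] [ 0.52714633 -0.34644963]
handle ((500.5855712890625, -366.88616943359375), (69.8072509765625, 20.066173553466797), 37.49336624145508) [ 0.5029679  -0.36527673  0.01571857]
```

View pics/w1.png

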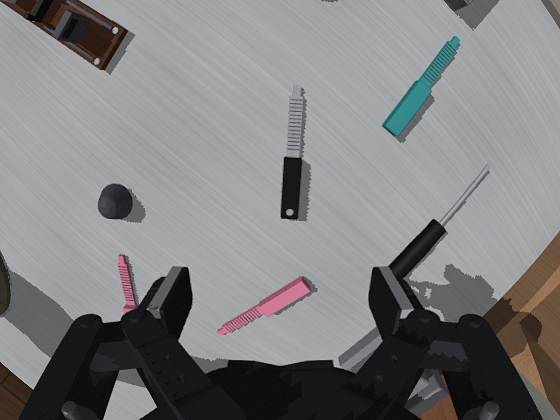

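The file is at pixels (297,88)–(290,218), lying alone with both fingers clear of it. The measured size of 149 x 20 mm and height of 16 mm match.

```bash
python3 - <<'E'
from h import *
s,P,R=cur()
rows(P,R,[([.5057,-.3629,.12],Tpose(37.5),4),([.5057,-.3629,.003],Tpose(37.5),6)],-1)
E
```

```text
[[-0.4, 2.3, 25.0, 0.03, 0.05, 0.79, -1], [-0.4, 2.3, 25.0, 0.03, 0.05, 0.79, -1], [-0.4, 2.3, 25.0, 0.03, 0.05, 0.79, -1], [-0.4, 2.4, 25.0, 0.03, 0.05, 0.79, -1], [0.0, 0.0, 19.5, 0.0, 0.0, 0.0, -1]]
[[0.0, 0.0, 19.5, 0.0, 0.0, 0.0, -1], [0.0, 0.0, 19.5, 0.0, 0.0, 0.0, -1], [0.0, 0.0, 19.5, 0.0, 0.0, 0.0, -1], [0.0, 0.0, 19.5, 0.0, 0.0, 0.0, -1], [0.0, 0.0, 19.5, 0.0, 0.0, 0.0, -1]]
```

{"method": "arm_command", "body": {"deltas": [[[-0.4, 2.3, 25, 0, 0, 0.8, -1], [-0.4, 2.3, 25, 0, 0, 0.8, -1], [-0.4, 2.3, 25, 0, 0, 0.8, -1], [-0.4, 2.4, 25, 0, 0, 0.8, -1], [0, 0, 19.5, 0, 0, 0, -1]]]}}

```text
time: 3.65
ee_pos: [0.5082, -0.3556, 0.0993]
ee_rot: [-0.0, 0.945, 0.326, -0.0]
force: [0.6, 0.1, -0.3]
opening: 0.997
grip_force: 0.0
```

{"method": "arm_command", "body": {"deltas": [[[0, 0, 19.5, 0, 0, 0, -1], [0, 0, 19.5, 0, 0, 0, -1], [0, 0, 19, 0, 0, 0, -1], [0, 0, 19, 0, 0, 0, -1], [0, 0, 0, 0, 0, 0, -1]]]}}

```text
time: 4.15
ee_pos: [0.5072, -0.3546, 0.0215]
ee_rot: [-0.002, 0.945, 0.326, -0.001]
force: [-0.4, 0.4, 0.5]
opening: 1.003
grip_force: 0.0
```

```bash
python3 - <<'E'
from h import *
s,P,R=cur(); print(P,s['force'])
rows(P,R,[([.5057,-.3629,.003],Tpose(37.5),1)],-1)
E
```

```text
[ 0.50715828 -0.3545661   0.0214942 ] [-0.35873905  0.39275811  0.54015735]
[[-6.3, 5.7, 18.5, -0.25, 0.04, 0.55, -1], [0, 0, 0, 0, 0, 0, -1], [0, 0, 0, 0, 0, 0, -1], [0, 0, 0, 0, 0, 0, -1], [0, 0, 0, 0, 0, 0, -1]]
```

{"method": "arm_command", "body": {"deltas": [[[-3, 3, 0, 0, 0, 0.5, -1], [-3.3, 2.7, 0, 0, 0, 0, -1], [0, 0, 6, 0, 0, 0, -1], [0, 0, 6, 0, 0, 0, -1], [0, 0, 0, 0, 0, 0, -1]]]}}

```text
time: 4.65
ee_pos: [0.5063, -0.3643, 0.011]
ee_rot: [-0.001, 0.947, 0.321, -0.0]
force: [0.1, 0.0, 0.4]
opening: 1.0
grip_force: 0.0
```

```bash
python3 - <<'E'
from h import *
s,P,R=cur(); print(P,s['force'])
rows(P,R,[([.5057,-.3629,.003],Tpose(37.5),1)],-1)
w=snapshot('wrist'); W=wcloud(w,P,R); m=(np.hypot(W[...,0]-.52,W[...,1]+.35)<.12)&(W[...,2]<.03)
d=nets.trace(w,'hook_file')[0]; p=W[d['region']&m]; print(d['confidence'],cv2.minAreaRect((p[:,:2]*1000).astype(np.float32)),len(p))
s,P,R=cur(); print(P)
E
```

```text
[ 0.50626269 -0.36430296  0.01103016] [0.07838044 0.0215956  0.37968352]
[[0.4, -1.4, 8.0, -0.07, 0.0, -0.02, -1], [0, 0, 0, 0, 0, 0, -1], [0, 0, 0, 0, 0, 0, -1], [0, 0, 0, 0, 0, 0, -1], [0, 0, 0, 0, 0, 0, -1]]
0.97 ((529.1909790039062, -346.4763488769531), (159.64891052246094, 22.394287109375), 36.35157012939453) 9799
[ 0.50649768 -0.36456712  0.01158546]
```

{"method": "arm_command", "body": {"deltas": [[[0, -1, 4, 0, 0, 0, -1], [0, 0, 4, 0, 0, 0, -1], [0, 0, 0, 0, 0, 0, -1], [0, 0, 0, 0, 0, 0, 1], [0, 0, 0, 0, 0, 0, 1]]], "force": 60}}

```text
time: 5.25
ee_pos: [0.506, -0.3642, 0.0039]
ee_rot: [0.0, 0.947, 0.321, 0.0]
force: [0.2, -0.1, 0.9]
opening: 0.69
grip_force: 0.0
```

{"method": "arm_command", "body": {"deltas": [[[0, 0, 0, 0, 0, 0, 1], [0, 0, 0, 0, 0, 0, 1], [0, 0, 0, 0, 0, 0, 1], [0, 0, 0, 0, 0, 0, 1], [0, 0, 0, 0, 0, 0, 1]]]}}

```text
time: 5.75
ee_pos: [0.5062, -0.3643, 0.0042]
ee_rot: [0.0, 0.947, 0.321, 0.0]
force: [-0.3, 0.2, 3.6]
opening: 0.214
grip_force: 59.2
```

```bash
python3 - <<'E'
from h import *
s,P,R=cur()
rows(P,R,[(P+[0,0,.18],R,5),([.624,.031,.19],Tpose(100.4),10)],1)
E
```

```text
[[0.0, 0.0, -36.0, 0.0, 0.0, 0.0, 1], [0.0, 0.0, -36.0, 0.0, 0.0, 0.0, 1], [0.0, 0.0, -36.0, 0.0, 0.0, 0.0, 1], [0.0, 0.0, -36.0, 0.0, 0.0, 0.0, 1], [0.0, 0.0, -36.0, 0.0, 0.0, 0.0, 1]]
[[33.4, -24.2, -0.6, 0.0, 0.0, -6.29, 1], [35.9, -20.4, -0.6, 0.0, 0.0, -6.29, 1], [37.9, -16.3, -0.6, 0.0, 0.0, -6.29, 1], [39.4, -12.1, -0.6, 0.0, 0.0, -6.29, 1], [40.5, -7.7, -0.6, 0.0, 0.0, -6.29, 1]]
[[41.1, -3.2, -0.6, 0.0, 0.0, -6.29, 1], [41.2, 1.3, -0.6, 0.0, 0.0, -6.29, 1], [40.8, 5.8, -0.6, 0.0, 0.0, -6.29, 1], [40.0, 10.3, -0.6, 0.0, 0.0, -6.29, 1], [38.6, 14.6, -0.6, 0.0, 0.0, -6.29, 1]]
```

{"method": "arm_command", "body": {"deltas": [[[0, 0, -10, 0, 0, 0, 1], [0, 0, -30, 0, 0, 0, 1], [0, 0, -40, 0, 0, 0, 1], [0, 0, -50, 0, 0, 0, 1], [0, 0, -50, 0, 0, 0, 1]]]}}

```text
time: 6.25
ee_pos: [0.5053, -0.3637, 0.1857]
ee_rot: [-0.0, 0.947, 0.321, -0.001]
force: [1.6, -0.3, -0.9]
opening: 0.213
grip_force: 58.7
```

{"method": "arm_command", "body": {"deltas": [[[33.4, -24.2, 0, 0, 0, -6.3, 1], [36, -20.4, 0, 0, 0, -6.3, 1], [38, -16.3, 0, 0, 0, -6.3, 1], [39.4, -12, -0.6, 0, 0, -6.3, 1], [40.5, -7.7, -0.6, 0, 0, -6.3, 1]]]}}

```text
time: 6.75
ee_pos: [0.565, -0.1647, 0.1855]
ee_rot: [0.0, 0.823, 0.568, -0.0]
force: [-0.2, 0.5, -0.6]
opening: 0.213
grip_force: 58.8
```

{"method": "arm_command", "body": {"deltas": [[[41, -3.2, -0.6, 0, 0, -6.3, 1], [41, 1.3, -0.6, 0, 0, -6.3, 1], [41, 5.8, -0.6, 0, 0, -6.3, 1], [40, 10.3, -0.6, 0, 0, -6.3, 1], [38.6, 14.6, -0.6, 0, 0, -6.3, 1]]]}}

```text
time: 7.25
ee_pos: [0.6237, 0.0327, 0.1885]
ee_rot: [0.0, 0.638, 0.77, -0.0]
force: [0.8, -0.5, -0.2]
opening: 0.217
grip_force: 58.8
```

{"method": "arm_command", "body": {"deltas": [[[0, 0, 0, 0, 0, 0, 1], [0, 0, 0, 0, 0, 0, 1], [0, 0, 0, 0, 0, 0, 1], [0, 0, 0, 0, 0, 0, 1], [0, 0, 0, 0, 0, 0, 1]]]}}

```text
time: 7.75
ee_pos: [0.6236, 0.0299, 0.1882]
ee_rot: [0.0, 0.64, 0.768, -0.0]
force: [0.2, 0.1, -0.8]
opening: 0.214
grip_force: 58.9
```

```bash
python3 - <<'E'
from h import *
s,P,R=cur(); w=snapshot('wrist'); cv2.imwrite('pics/w2.png',w['frame'])
print(P,R.as_matrix()[:,0],s['force'])
W=wcloud(w,P,R); np.save('W2.npy',W); np.save('PR2.npy',np.r_[P,R.as_quat()])
# file in tool frame
d=nets.trace(w,'hook_file')
for k in d[:2]:
    p=R.inv().apply(W[k['region']]-P); p=p[(abs(p[:,1])<.03)&(abs(p[:,2])<.06)&(abs(p[:,0])<.15)]
    print(k['confidence'],len(p))
    if len(p)>100:
        print('tool xy rect',cv2.minAreaRect((p[:,:2]*1000).astype(np.float32)),'x rng',np.percentile(p[:,0],[.5,99.5]))
        b=p[p[:,0]>.04]; print('top-of-blade z vs x fit',np.polyfit(b[:,0],b[:,2],1),b.mean(0)); print('y vs x',np.polyfit(b[:,0],b[:,1],1))
# cradle
for n,c,rad in (('roof',(.592,.206),.05),('jaw',(.625,.022),.03)):
    q=W[(W[...,2]>.050)&(W[...,2]<.064)&(np.hypot(W[...,0]-c[0],W[...,1]-c[1])<rad)]
    if len(q)>20: print(n,len(q),q.mean(0),cv2.minAreaRect((q[:,:2]*1000).astype(np.float32)))
E
```

```text
[0.62359886 0.02989574 0.18819538] [-1.79658202e-01  9.83728963e-01 -5.06758776e-04] [ 0.22836796  0.10140033 -0.81926105]
0.93 10273
tool xy rect ((34.87084197998047, -1.5382680892944336), (20.266155242919922, 148.97203063964844), 89.10406494140625) x rng [-0.03762557  0.10784105]
top-of-blade z vs x fit [ 0.00293666 -0.00172944] [ 0.0732951  -0.00104082 -0.00151419]
y vs x [-0.00516241 -0.00066244]
0.58 0
roof 1606 [0.59752221 0.18271972 0.05661893] ((597.5452880859375, 183.1864013671875), (38.500343322753906, 32.07565689086914), 11.922904968261719)
jaw 99 [0.63963834 0.02550605 0.05528903] ((639.956298828125, 24.31353759765625), (5.476918697357178, 13.653937339782715), 11.008450508117676)
```

View pics/w2.png

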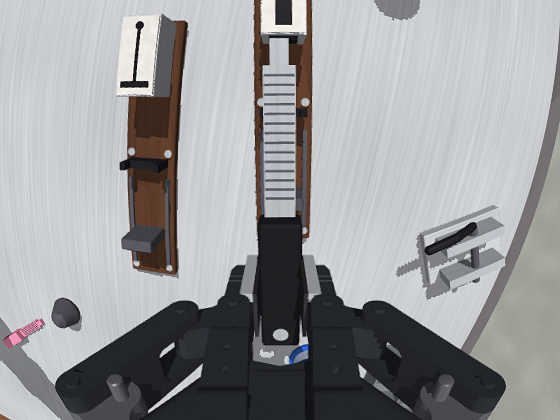

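The file is held level at pixels (280,40)–(280,345), centred, with its tip just short of the hood roof at (283,25). The spare cradle is off to the left. Next I'll pitch nose-down 15° and bring the tip up to the mouth.

```bash
cat >> h.py <<'E'
YAW=100.4
u=np.array([np.cos(np.radians(YAW)),np.sin(np.radians(YAW)),0]); v=np.array([-u[1],u[0],0])
O=np.array([.6105,.1091,0])
TIP=np.array([.1095,-.001,.0043])
def cr(x,y=0,z=0): return O+u*x+v*y+np.array([0,0,z])
def tcp_for_tip(x,z,pitch,yaw=100.0):
    R=Tpose(yaw,pitch); return cr(x,0,z)-R.apply(TIP),R
def incr(p): return np.round([(p-O)@u,(p-O)@v,p[2]],4)
E
python3 - <<'E'
from h import *
s,P,R=cur(); print('tip now',incr(P+R.apply(TIP)))
a=tcp_for_tip(.035,.055,15); b=tcp_for_tip(.045,.040,15)
rows(P,R,[(P-.025*u+[0,0,-.03],R,2),(*a,6),(*b,2)],1)
E
```

```text
tip now [0.0298 0.0023 0.1838]
[[-12.5, 0.0, 15.0, 0.0, 0.0, 0.0, 1], [-12.5, 0.0, 15.0, 0.0, 0.0, 0.0, 1], [5.8, 0.3, 11.8, 0.01, -2.5, 0.07, 1], [6.4, 0.3, 11.5, 0.01, -2.5, 0.07, 1], [6.8, 0.2, 11.2, 0.01, -2.5, 0.07, 1]]
[[7.3, 0.2, 10.9, 0.01, -2.5, 0.07, 1], [7.8, 0.2, 10.6, 0.01, -2.5, 0.07, 1], [8.3, 0.2, 10.2, 0.01, -2.5, 0.07, 1], [6.8, -0.0, 6.0, 0.0, 0.0, 0.0, 1], [6.8, -0.0, 6.0, 0.0, 0.0, 0.0, 1]]
```

{"method": "arm_command", "body": {"deltas": [[[-12.5, 0, 15, 0, 0, 0, 1], [-12.5, 0, 15, 0, 0, 0, 1], [5.8, 0.3, 11.8, 0, -2.5, 0, 1], [6.4, 0.3, 11.5, 0, -2.5, 0, 1], [6.8, 0.3, 11.2, 0, -2.5, 0, 1]]]}}

```text
time: 8.35
ee_pos: [0.6261, 0.0235, 0.1224]
ee_rot: [0.051, 0.639, 0.767, -0.042]
force: [-0.8, -0.3, -0.8]
opening: 0.213
grip_force: 58.8
```

{"method": "arm_command", "body": {"deltas": [[[7.3, 0.3, 10.9, 0, -2.5, 0, 1], [7.8, 0.3, 10.6, 0, -2.5, 0, 1], [8.3, 0.2, 10.2, 0, -2.5, 0, 1], [6.8, 0, 6, 0, 0, 0, 1], [6.8, 0, 6, 0, 0, 0, 1]]]}}

```text
time: 8.85
ee_pos: [0.6217, 0.0517, 0.0718]
ee_rot: [0.1, 0.634, 0.762, -0.083]
force: [-0.2, -0.7, -0.3]
opening: 0.216
grip_force: 58.8
```

{"method": "arm_command", "body": {"deltas": [[[0, 0, 0, 0, 0, 0, 1], [0, 0, 0, 0, 0, 0, 1], [0, 0, 0, 0, 0, 0, 1], [0, 0, 0, 0, 0, 0, 1], [0, 0, 0, 0, 0, 0, 1]]]}}

```text
time: 9.35
ee_pos: [0.622, 0.0508, 0.0727]
ee_rot: [0.1, 0.634, 0.762, -0.083]
force: [-0.1, 0.5, -0.1]
opening: 0.214
grip_force: 58.8
```

```bash
python3 - <<'E'
from h import *
s,P,R=cur(); print('tip now',incr(P+R.apply(TIP)),s['force'])
w=snapshot('wrist'); W=wcloud(w,P,R); np.save('W3.npy',W)
cv2.imwrite('pics/w3.png',cv2.resize(w['frame'][0:260,160:420],(600,600),interpolation=cv2.INTER_CUBIC))
C=(W-O); X=C@u; Y=C@v; Z=W[...,2]
m=(Z>.050)&(Z<.064)&(X>.04)&(X<.15)&(abs(Y)<.04)
q=np.stack([X[m],Y[m]],-1)*1000; print('roof rect (cradle mm)',len(q),cv2.minAreaRect(q.astype(np.float32)),np.percentile(q[:,0],[1,99]))
d=nets.trace(w,'hook_file')[0]; p=d['region']&(X>-.12)&(X<.09)&(abs(Y)<.03)
for a,b in ((-.02,0),(.0,.02),(.02,.038),(.040,.06)):
    k=p&(X>a)&(X<b)
    if k.sum()>10: print(a,b,k.sum(),'Y mid',np.round((np.percentile(Y[k],2)+np.percentile(Y[k],98))/2,4),'Z',np.round(np.median(Z[k]),4))
print('tip X',np.percentile(X[p],99.7))
E
```

```text
tip now [0.0453 0.0002 0.0402] [-0.14447712  0.53460772 -0.10191202]
roof rect (cradle mm) 735 ((61.59746551513672, -0.6770114898681641), (3.372340679168701, 38.26029586791992), 0.0796576589345932) [59.97579495 63.12315217]
-0.02 0 1393 Y mid 0.0003 Z 0.0609
0.0 0.02 1561 Y mid 0.0003 Z 0.0556
0.02 0.038 1322 Y mid 0.0003 Z 0.0507
0.04 0.06 286 Y mid 0.0005 Z 0.0466
tip X 0.04557982542342783
```

View pics/w3.png

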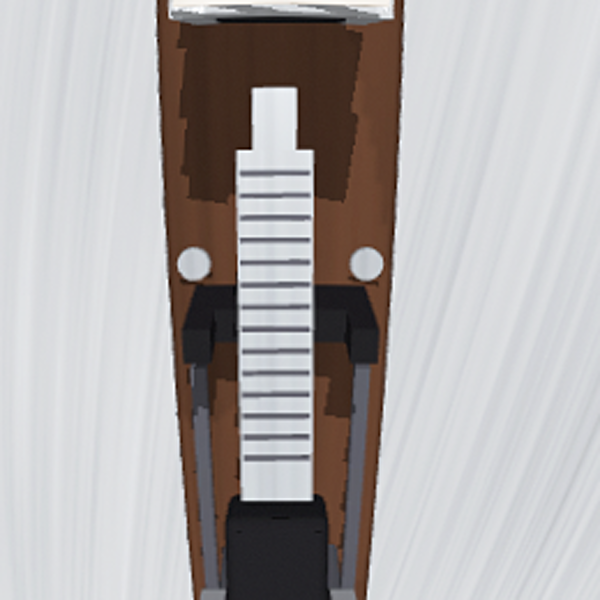

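The tip (crop 275,88) is in line with the hood mouth (crop 280,15) and centred to 1 mm. The saddle at (280,320) lies straight under the blade. Inserting now.

```bash
python3 - <<'E'
from h import *
O[:]=O-.0007*v
s,P,R=cur()
a=tcp_for_tip(.075,.0345,15); c=tcp_for_tip(.0755,.0315,1)
rows(P,R,[(*a,5),(*c,8)],1)
E
```

```text
[[6.0, 0.1, -0.5, 0.03, -0.0, 0.09, 1], [6.0, 0.0, -0.5, 0.03, -0.0, 0.09, 1], [6.0, 0.0, -0.5, 0.03, -0.0, 0.09, 1], [6.0, 0.0, -0.5, 0.03, -0.0, 0.09, 1], [6.0, 0.0, -0.5, 0.03, -0.0, 0.09, 1]]
[[0.4, -0.0, 3.7, 0.0, 1.75, -0.0, 1], [0.3, -0.0, 3.7, 0.0, 1.75, -0.0, 1], [0.2, -0.0, 3.7, 0.0, 1.75, -0.0, 1], [0.1, -0.0, 3.7, 0.0, 1.75, -0.0, 1], [-0.0, -0.0, 3.7, 0.0, 1.75, -0.0, 1]]
[[-0.1, -0.0, 3.7, 0.0, 1.75, -0.0, 1], [-0.2, -0.0, 3.7, 0.0, 1.75, -0.0, 1], [-0.4, -0.0, 3.7, 0.0, 1.75, -0.0, 1], [0, 0, 0, 0, 0, 0, 1], [0, 0, 0, 0, 0, 0, 1]]
```

{"method": "arm_command", "body": {"deltas": [[[6, 0.2, -0.5, 0, 0, 0, 1], [6, 0.2, -0.5, 0, 0, 0, 1], [6, 0, -0.5, 0, 0, 0, 1], [6, 0, -0.5, 0, 0, 0, 1], [6, 0, -0.5, 0, 0, 0, 1]]]}}

```text
time: 9.95
ee_pos: [0.6166, 0.0814, 0.0667]
ee_rot: [0.1, 0.634, 0.762, -0.083]
force: [0.5, -0.4, -1.2]
opening: 0.214
grip_force: 58.8
```

{"method": "arm_command", "body": {"deltas": [[[0, 0, 0, 0, 0, 0, 1], [0.4, 0, 3.7, 0, 1.75, 0, 1], [0.3, 0, 3.7, 0, 1.75, 0, 1], [0.2, 0, 3.7, 0, 1.75, 0, 1], [0.1, 0, 3.7, 0, 1.75, 0, 1]]]}}

```text
time: 10.45
ee_pos: [0.6172, 0.0781, 0.0522]
ee_rot: [0.053, 0.638, 0.767, -0.044]
force: [0.4, -0.8, -0.4]
opening: 0.215
grip_force: 58.8
```

{"method": "arm_command", "body": {"deltas": [[[0, 0, 3.7, 0, 1.75, 0, 1], [-0.1, 0, 3.7, 0, 1.75, 0, 1], [0, 0, 0, 0, 0, 0, 1], [0, 0, 0, 0, 0, 0, 1], [0, 0, 0, 0, 0, 0, 1]]]}}

```text
time: 10.95
ee_pos: [0.6174, 0.0779, 0.045]
ee_rot: [0.03, 0.639, 0.768, -0.025]
force: [0.2, 0.5, -1.2]
opening: 0.212
grip_force: 58.8
```

```bash
sed -i 's/^O=.*/O=np.array([.6105,.1091,0])-.0007*v/' h.py; python3 - <<'E'
from h import *
s,P,R=cur(); print('tip now',incr(P+R.apply(TIP)),'org',incr(P+R.apply(TIP-[.075,0,0])),s['force'],np.degrees(np.arcsin(R.as_matrix()[2,0])))
c=tcp_for_tip(.0755,.0305,0)
rows(P,R,[(*c,3)],1)
E
```

```text
tip now [0.0769 0.0008 0.0321] org [0.0021 0.0006 0.038 ] [ 0.24684137  0.52097152 -1.18824041] -4.5231369485408806
[[-0.4, -0.1, 3.4, 0.01, 1.51, 0.17, 1], [-0.5, -0.1, 3.4, 0.01, 1.51, 0.17, 1], [-0.6, -0.1, 3.4, 0.01, 1.51, 0.17, 1], [0, 0, 0, 0, 0, 0, 1], [0, 0, 0, 0, 0, 0, 1]]
```

{"method": "arm_command", "body": {"deltas": [[[-0.4, 0, 3.4, 0, 1.5, 0, 1], [-0.5, 0, 3.4, 0, 1.5, 0, 1], [-0.6, 0, 3.4, 0, 1.5, 0, 1], [0, 0, 0, 0, 0, 0, 1], [0, 0, 0, 0, 0, 0, 1]]]}}

```text
time: 11.45
ee_pos: [0.6177, 0.0757, 0.0349]
ee_rot: [0.0, 0.639, 0.769, -0.0]
force: [-0.3, 0.8, -0.2]
opening: 0.216
grip_force: 58.8
```

```bash
python3 - <<'E'
from h import *
s,P,R=cur(); print('tip now',incr(P+R.apply(TIP)),'org',incr(P+R.apply(TIP-[.075,0,0])),s['force'],s['moment'],np.degrees(np.arcsin(R.as_matrix()[2,0])))
E
```

```text
tip now [0.0753 0.0008 0.0305] org [0.0003 0.0007 0.0306] [-0.2512214   0.76061116 -0.21868012] [-0.013996   -0.02313111  0.00402238] -0.034604106976967725
```

{"method": "arm_command", "body": {"deltas": [[[0, 0, 0.5, 0, 0, 0, 1], [0, 0, 0, 0, 0, 0, 0.3], [0, 0, 0, 0, 0, 0, 0], [0, 0, 0, 0, 0, 0, 0], [0, 0, 0, 0, 0, 0, 0]]]}}

```text
time: 11.95
ee_pos: [0.6178, 0.0755, 0.0344]
ee_rot: [0.0, 0.64, 0.769, 0.0]
force: [-0.9, -0.5, -0.5]
opening: 0.503
grip_force: 0.0
```

```bash
python3 - <<'E'
from h import *
s,P,R=cur(); print(P,s['force'],s['opening'])
# retreat: up to z .13, back to behind the jaw at cradle x=-125
a=P+[0,0,.1]; b=cr(-.122,0,.12); 
rows(P,R,[(a,R,4),(b,Tpose(100.4),4)],0)
E
```

```text
[0.61777765 0.07547226 0.03435871] [-0.88250917 -0.4734328  -0.52712695] 0.5028725832757187
[[-0.0, 0.0, -25.0, 0.0, 0.0, 0.0, 0], [-0.0, 0.0, -25.0, 0.0, 0.0, 0.0, 0], [-0.0, 0.0, -25.0, 0.0, 0.0, 0.0, 0], [-0.0, 0.0, -25.0, 0.0, 0.0, 0.0, 0], [-21.9, -0.1, 3.6, 0.0, 0.0, 0.02, 0]]
[[-21.9, -0.1, 3.6, 0.0, 0.0, 0.02, 0], [-21.9, -0.1, 3.6, 0.0, 0.0, 0.02, 0], [-21.9, -0.1, 3.6, 0.0, 0.0, 0.02, 0], [0, 0, 0, 0, 0, 0, 0], [0, 0, 0, 0, 0, 0, 0]]
```

{"method": "arm_command", "body": {"deltas": [[[0, 0, -12, 0, 0, 0, 0], [0, 0, -25, 0, 0, 0, 0], [0, 0, -35, 0, 0, 0, 0], [0, 0, -30, 0, 0, 0, 0], [-22, 0, 0, 0, 0, 0, 1]]]}}

```text
time: 12.45
ee_pos: [0.6241, 0.0576, 0.1419]
ee_rot: [0.002, 0.638, 0.77, 0.004]
force: [0.4, -0.1, -0.4]
opening: 0.346
grip_force: 0.0
```

{"method": "arm_command", "body": {"deltas": [[[-30, 0, 0, 0, 0, 0, 1], [-30, 0, 0, 0, 0, 0, 1], [-20, 0, 0, 0, 0, 0, 1], [0, 0, 0, 0, 0, 0, 1], [0, 0, 0, 0, 0, 0, 1]]]}}

```text
time: 12.95
ee_pos: [0.6363, -0.0248, 0.1369]
ee_rot: [-0.0, 0.64, 0.768, 0.0]
force: [-0.2, 0.9, -0.6]
opening: 0.001
grip_force: 0.0
```

```bash
python3 - <<'E'
from h import *
s,P,R=cur(); print(incr(P),P,s['force'],s['opening'])
w=snapshot('wrist'); W=wcloud(w,P,R)
cv2.imwrite('pics/w4.png',cv2.resize(w['frame'][60:400,140:440],(529,600),interpolation=cv2.INTER_CUBIC))
C=(W-O); X=C@u; Y=C@v; Z=W[...,2]
m=(Z>.042)&(Z<.050)&(X>-.08)&(X<-.0)&(abs(Y)<.02)
q=np.stack([X[m],Y[m]],-1)*1000; print('handle top',len(q),cv2.minAreaRect(q.astype(np.float32)),np.median(Z[m]))
m=(Z>.051)&(Z<.062)&(X>-.12)&(X<-.06)&(abs(Y)<.03)
q=np.stack([X[m],Y[m]],-1)*1000; print('jaw top',len(q),cv2.minAreaRect(q.astype(np.float32)),np.median(Z[m]))
m=(Z>.030)&(Z<.041)&(X>.01)&(X<.06)&(abs(Y)<.01); print('blade',np.polyfit(X[m],Z[m],1),np.median(Y[m]),Z[m].mean())
E
```

```text
[-0.1363 -0.0005  0.1369] [ 0.63629802 -0.02479078  0.13689566] [-0.18613681  0.92464159 -0.64173393] 0.0014982075205637064
handle top 2746 ((-39.27220153808594, -0.0615234375), (70.27510833740234, 39.11483383178711), 0.02530229650437832) 0.0455727064221218
jaw top 893 ((-89.0493392944336, -0.12942123413085938), (13.78514575958252, 32.89594268798828), 0.1456008106470108) 0.05564735335668719
blade [-0.02093532  0.03619168] 0.0010172283115192106 0.03582737493743574
```

View pics/w4.png

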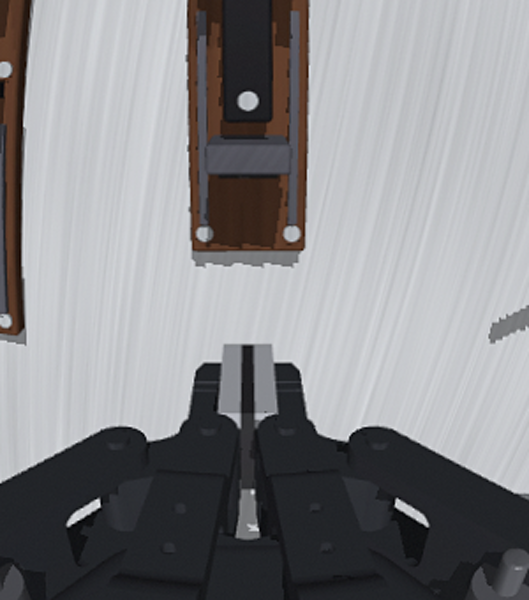

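The file lies level on the saddle. Its tail (crop 248,120) is just ahead of the jaw (crop 248,158), whose rear face is at about -95 mm. Fingers are shut and in line, so I descend behind the jaw.

{"method": "arm_command", "body": {"deltas": [[[3, 0, 25, 0, 0, 0, 1], [3, 0, 25, 0, 0, 0, 1], [3, 0, 25, 0, 0, 0, 1], [3, 0, 24, 0, 0, 0, 1], [0, 0, 0, 0, 0, 0, 1]]]}}

```text
time: 13.5
ee_pos: [0.6317, -0.0102, 0.0343]
ee_rot: [-0.003, 0.638, 0.77, -0.001]
force: [-0.4, 0.4, 0.3]
opening: 0.002
grip_force: 0.0
```

{"method": "arm_command", "body": {"deltas": [[[0, 0, 0, 0, 0, 0, 1], [4, 0, 0, 0, 0, 0, 1], [4, 0, 0, 0, 0, 0, 1], [4, 0, 0, 0, 0, 0, 1], [0, 0, 0, 0, 0, 0, 1]]]}}

```text
time: 14.0
ee_pos: [0.6321, -0.0001, 0.0379]
ee_rot: [0.0, 0.639, 0.769, 0.001]
force: [0.4, -0.2, -0.1]
opening: 0.0
grip_force: 0.0
```

```bash
python3 - <<'E'
from h import *
s,P,R=cur(); print(incr(P),s['force']@u,s['force'])
E
```

```text
[-0.1113 -0.0008  0.0379] -0.25813533777109476 [ 0.42690463 -0.18409529 -0.11441256]
```

{"method": "arm_command", "body": {"deltas": [[[3, 0, 0, 0, 0, 0, 1], [3, 0, 0, 0, 0, 0, 1], [3, 0, 0, 0, 0, 0, 1], [3, 0, 0, 0, 0, 0, 1], [1, 0, 0, 0, 0, 0, 1]]]}}

```text
time: 14.5
ee_pos: [0.6299, 0.0092, 0.0374]
ee_rot: [0.001, 0.64, 0.768, -0.001]
force: [0.4, -6.1, -0.3]
opening: 0.004
grip_force: 3.1
```

{"method": "arm_command", "body": {"deltas": [[[1, 0, 0, 0, 0, 0, 1], [1, 0, 0, 0, 0, 0, 1], [1, 0, 0, 0, 0, 0, 1], [0.5, 0, 0, 0, 0, 0, 1], [0, 0, 0, 0, 0, 0, 1]]]}}

```text
time: 15.0
ee_pos: [0.6293, 0.0124, 0.0374]
ee_rot: [0.001, 0.64, 0.768, -0.001]
force: [0.6, -5.9, -1.1]
opening: 0.003
grip_force: 2.9
```

```bash
cat > f.py <<'E'
from h import *
s,P,R=cur(); print(incr(P),round(float(s['force']@u),2),np.round(s['force'],1))
E
python3 f.py
```

```text
[-0.0985 -0.0004  0.0374] -5.9 [ 0.6 -5.9 -1.1]
```

{"method": "arm_command", "body": {"deltas": [[[1, 0, 0, 0, 0, 0, 1], [1, 0, 0, 0, 0, 0, 1], [1, 0, 0, 0, 0, 0, 1], [1, 0, 0, 0, 0, 0, 1], [0, 0, 0, 0, 0, 0, 1]]]}}

```text
time: 15.5
ee_pos: [0.6287, 0.0162, 0.0374]
ee_rot: [0.001, 0.64, 0.768, -0.001]
force: [1.2, -6.2, 0.3]
opening: 0.001
grip_force: 3.0
```

{"method": "arm_command", "body": {"deltas": [[[1, 0, 0, 0, 0, 0, 1], [0.5, 0, 0, 0, 0, 0, 1], [0.5, 0, 0, 0, 0, 0, 1], [0.5, 0, 0, 0, 0, 0, 1], [0, 0, 0, 0, 0, 0, 1]]]}}

```text
time: 16.0
ee_pos: [0.6282, 0.0185, 0.0374]
ee_rot: [0.001, 0.64, 0.768, -0.001]
force: [2.1, -6.3, -0.1]
opening: -0.002
grip_force: 3.1
```

{"method": "arm_command", "body": {"deltas": [[[0.5, 0, 0, 0, 0, 0, 1], [0.5, 0, 0, 0, 0, 0, 1], [0.5, 0, 0, 0, 0, 0, 1], [0.5, 0, 0, 0, 0, 0, 1], [0.5, 0, 0, 0, 0, 0, 1]]]}}

```text
time: 16.5
ee_pos: [0.6279, 0.0201, 0.0374]
ee_rot: [0.002, 0.641, 0.768, -0.001]
force: [3.4, -7.8, 0.5]
opening: 0.001
grip_force: 4.3
```

{"method": "arm_command", "body": {"deltas": [[[0.5, 0, 0, 0, 0, 0, 1], [0.5, 0, 0, 0, 0, 0, 1], [0, 0, 0, 0, 0, 0, 1], [0, 0, 0, 0, 0, 0, 1], [0, 0, 0, 0, 0, 0, 1]]]}}

```text
time: 17.0
ee_pos: [0.6278, 0.0206, 0.0374]
ee_rot: [0.002, 0.641, 0.768, -0.001]
force: [1.8, -9.3, -1.1]
opening: 0.004
grip_force: 4.6
```

```bash
python3 f.py
```

```text
[-0.0902 -0.0004  0.0374] -9.45 [ 1.8 -9.3 -1.1]
```

{"method": "arm_command", "body": {"deltas": [[[0.5, 0, 0, 0, 0, 0, 1], [0.5, 0, 0, 0, 0, 0, 1], [0, 0, 0, 0, 0, 0, 1], [0, 0, 0, 0, 0, 0, 1], [0, 0, 0, 0, 0, 0, 1]]]}}

```text
time: 17.5
ee_pos: [0.6277, 0.021, 0.0374]
ee_rot: [0.002, 0.641, 0.768, -0.001]
force: [2.2, -10.7, -1.6]
opening: 0.005
grip_force: 5.1
```

```bash
python3 f.py
```

```text
[-0.0898 -0.0003  0.0374] -10.88 [  2.2 -10.7  -1.6]
```

{"method": "arm_command", "body": {"deltas": [[[0.5, 0, 0, 0, 0, 0, 1], [0.4, 0, 0, 0, 0, 0, 1], [0, 0, 0, 0, 0, 0, 1], [0, 0, 0, 0, 0, 0, 1], [0, 0, 0, 0, 0, 0, 1]]]}}

```text
time: 18.0
ee_pos: [0.6277, 0.0214, 0.0374]
ee_rot: [0.002, 0.641, 0.767, -0.002]
force: [2.7, -11.6, -1.2]
opening: -0.002
grip_force: 5.7
```

```bash
python3 f.py
```

```text
[-0.0894 -0.0003  0.0374] -11.85 [  2.7 -11.6  -1.2]
```

That gives 11.9 N in all. Backing off straight, then up.

{"method": "arm_command", "body": {"deltas": [[[-2, 0, 0, 0, 0, 0, 1], [-4, 0, 0, 0, 0, 0, 1], [-6, 0, 0, 0, 0, 0, 1], [-8, 0, 0, 0, 0, 0, 1], [-8, 0, 0, 0, 0, 0, 1]]]}}

```text
time: 18.5
ee_pos: [0.6319, -0.0013, 0.0372]
ee_rot: [-0.0, 0.639, 0.769, 0.0]
force: [0.6, -0.2, 0.2]
opening: -0.001
grip_force: 0.0
```

{"method": "arm_command", "body": {"deltas": [[[0, 0, -10, 0, 0, 0, 1], [0, 0, -25, 0, 0, 0, 1], [0, 0, -35, 0, 0, 0, 1], [0, 0, -30, 0, 0, 0, 1], [0, 0, 0, 0, 0, 0, 1]]]}}

```text
time: 19.0
ee_pos: [0.6345, -0.001, 0.1427]
ee_rot: [0.003, 0.64, 0.769, 0.003]
force: [0.5, 0.1, 1.2]
opening: -0.0
grip_force: 0.0
```

```bash
python3 - <<'E'
from h import *
s,P,R=cur(); print(incr(P),s['force'])
w=snapshot('wrist'); W=wcloud(w,P,R)
cv2.imwrite('pics/w5.png',cv2.resize(w['frame'][0:300,140:440],(600,600),interpolation=cv2.INTER_CUBIC))
C=(W-O); X=C@u; Y=C@v; Z=W[...,2]
for n,a,b,x0,x1 in (('handle',.042,.050,-.075,-.014),('jaw',.051,.062,-.12,-.05)):
    m=(Z>a)&(Z<b)&(X>x0)&(X<x1)&(abs(Y)<.022)
    q=np.stack([X[m],Y[m]],-1)*1000; print(n,len(q),cv2.minAreaRect(q.astype(np.float32)),np.median(Z[m]))
m=(Z>.030)&(Z<.041)&(X>.01)&(X<.058)&(abs(Y)<.008); print('blade',np.polyfit(X[m],Z[m],1),np.median(Y[m]),Z[m].mean(),np.polyfit(X[m],Y[m],1))
m=(Z>.041)&(Z<.05)&(abs(Y)<.009)&(X>-.07)&(X<.03); print('handle slope',np.polyfit(X[m],Z[m],1),'front',np.percentile(X[m],99.5))
E
```

```text
[-0.1126 -0.0031  0.1427] [0.47345566 0.05163038 1.24787306]
handle 2004 ((-40.719337463378906, 0.4849205017089844), (53.21672821044922, 31.69725799560547), 0.1827249377965927) 0.045624030364816104
jaw 837 ((-73.8419189453125, -0.03802490234375), (13.849066734313965, 33.283668518066406), 0.06964331865310669) 0.05544221332799029
blade [-0.00395257  0.03595295] 0.000717846296741959 0.035834739442081605 [0.00425049 0.00040832]
handle slope [-0.00176959  0.04560826] front 0.002280680825064007
```

View pics/w5.png

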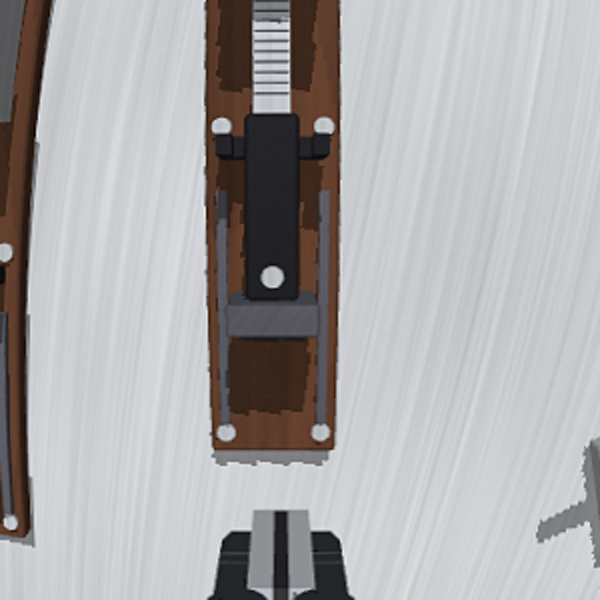

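The jaw (crop 272,318) is up against the handle's tail (272,298), and the handle is on the saddle, level and in line. The jaw and handle positions both put the tip at x ≈ 82 mm, and the robot touches nothing. Handing in.

```bash
python3 -c "
from station import job
print(job.close_job())"
```

```text
the job is handed in; nothing more can be done
None
```

The hook file is back in its own cradle and the job is handed in: it lies level, tip about 22 mm under the hood, and the jaw holds it with about 6 N of clamping; no verdict came back.

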